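# Gauge the pan-handle ferrules

## Task

One of the two brass ferrules for the saucepan handle fits the steel gauge pin. Slide that one down over the pin until it rests on the gauge's wooden foot to prove the fit, then lift it off and leave it standing upright in the wooden tray. Leave the ferrule with the too narrow bore standing where it is.

Things in the scene. Friction and masses are not known exactly. Their poses are not given: they have to be found in the camera images.
- wide_ferrule: Brass sleeve, a plain upright tube 42 mm across outside (44 mm over two thin beads near its ends) and 50 mm high, with a wide through bore of 30 mm, open at the top: the one that fits. Stands on the worktop, about 90 g. Origin: centre of its lower end; z along its axis, up. Round, so it can be gripped from any side.
- narrow_ferrule: Brass sleeve of the same outside (42 mm across, 50 mm high), but with a narrow bore of 12 mm, seen as a small hole in a thick top face: it does not go on the pin. Stands on the worktop about 85 to 185 mm from the wide one. Origin: centre of its lower end; z along its axis, up.
- gauge: Fixed gauge: a round dark wooden foot 80 mm across and 12 mm high, on which an upright steel pin of 18 mm diameter stands in the middle; the pin's top 14 mm taper to 8 mm, and its tip is 68 mm above the worktop. Origin: centre of the foot's underside; z up. A ferrule is home on the pin when its lower end lies on the foot, 12 mm above this origin.
- gauge_seat (a point): Point on the pin's axis at the top face of the gauge's foot (12 mm above the worktop), where the lower end of a ferrule rests when home.
- tray: Fixed open square tray of light wood, 150 mm by 150 mm outside, 18 mm high, walls 5 mm and floor 5 mm thick. Origin: centre of its underside; x and y along its sides, z up. A ferrule standing in it has its lower end about 5 mm above this origin.
Not all that is in view belongs to the job. Leave any blue look-alike of the narrow_ferrule alone.

How it is judged (in metres and radians):
On the way, in this order (a step that is already met when the one before it is completed fails the run):
1. the wide ferrule is home on the gauge pin, its lower end on the foot (horizontal distance between wide_ferrule and gauge_seat below 0.012 m and z of wide_ferrule in the frame of gauge_seat below 0.01 m and angle between wide_ferrule's own z axis and vertical below 0.2 rad), for 0.1 s.
2. the wide ferrule stands in the tray (x of wide_ferrule in the frame of tray between -0.06 and 0.06 m and y of wide_ferrule in the frame of tray between -0.06 and 0.06 m and z of wide_ferrule in the frame of tray below 0.01 m and angle between wide_ferrule's own z axis and vertical below 0.17 rad), for 0.2 s.
At the end, for the whole second after the job is handed in: The wide ferrule, after it has been home on the pin (lower end within 10 mm of the foot's top, within 12 mm of the axis), stands at rest on the tray's floor, upright within 10 degrees and inside the walls; the narrow ferrule still stands upright within 20 mm of where it started (all of step 2 and linear speed of wide_ferrule below 0.02 m/s and distance of narrow_ferrule from where it was at the start of the episode below 0.02 m and angle between narrow_ferrule's own z axis and vertical below 0.17 rad); the robot touches nothing.
It also fails if it takes over 48 s, if anything falls off the work surface, if the arm or the gripper's body presses on something with over 40 N, if the wrist force passes 120 N, or if a joint passes its speed limit or range.

## Robot

A 6-joint arm with a two-finger parallel gripper is mounted at the origin on a cart in front of the work surface, level with it; the furniture and walls round the work are solid. World frame = base frame: x ahead of the robot, y to its left, z up, the work surface at z = 0. Lengths are in mm, angles in degrees, forces in N, time in s.
With the tool pointing down it reaches from about 350 to 850 mm from the base axis. Payload 8.1 kg.
Tool frame: the origin (TCP) lies on the centre line of the jaws, within the pads' length; the fingertips stand r.tip_extent ahead of it and the grasp point (between the pads) lies 8 mm behind it (r.tip_extent is the distance from the TCP to the fingertips, in mm); z points along the fingers, y is the direction in which the jaws open and shut (so a half turn about z gives the same grasp; the last joint's range is limited). The gripper opens to 85 mm and grips with 20 to 120 N. Pads are 22 mm wide; open, the fingers measure 114 mm over their backs; the gripper's body (76 mm by 85 mm) begins 54 mm behind the grasp point. The pads swing forward as they close: fully open they stand 13 mm farther back than shut.
Start: joints at [-72.101, 7.471, 85.268, -0, 87.261, -4.893], TCP at [232.455, -553.146, 210.792] pointing down, gripper open.
Joint ranges: [-169.43, 169.43], [-51.17, 129.36], [1.28, 143.12], [-76.62, 256.62], [0, 156.53], [-152.29, 152.29]. Speed limits (degrees/s): [136.94, 136.94, 159.86, 180, 180, 180].

## Interface

Orientations are given as [roll, pitch, yaw] about the fixed x, y, z axes, in that order (R = Rz(yaw) Ry(pitch) Rx(roll)).
In Python, from bench import sense, optics, hand_in, spotter, r gives the robot as it stands.
- The arm moves only by the tool apply_moves, never from a script. Its argument "series" is a list of rows, each a list of 3 entries, a list of its own where there are three numbers: the opening, from 0 (shut) to 1 (fully open), then the shift along the world's x, y, z in m, then the turn about the world's z in rad. In form: [[grip, [x, y, z], turn], ...]. A call has 1 to 5 rows; each row is the pose to reach, as a shift and turn from the pose measured when the call began; what a row does not reach only later rows make up. A row lasts 1/8 s, in which the tool goes at most 62.5 mm and 10.7 degrees, less where a joint would pass 70% of its speed; a pose out of reach is approached as far as the arm can. A call with a gripper value outside its range is refused whole. The fingers move at their own pace and stop on an object; "grip_force" is the grip in N (left out, the last holds). Time passes only in rows, so rows that repeat a pose let the fingers close. It gives the time, the measured TCP pose, the force and the opening at its end, in the units of the state.
- sense(): the state, without advancing time (a new reading comes with each control period).
- optics.snapshot(name): name is "scene" or "top" or "wrist"; returns a dict with "color" (480x640x3 uint8, blue, green, red), "intrinsics" (3x3 intrinsics, pixels), "rvec" (rotation vector, rad) and "tvec" (3), from world to camera coordinates, as OpenCV has them. Camera axes: x right, y down, z forward; pixel columns grow to the right and rows downward; lengths in mm; the calibration is good to about 2 mm. A picture is of the moment at which its call begins. There is no depth.
- hand_in(): hands the job in, once; it reports no verdict.
Trained networks look in a picture, given as the dict that the camera call returned (one of the last four; its "shot" number tells which), for a name from the list of things; names that differ only in an ending like _2 or _b are one class to them, and where a whole thing is asked for, a point or a joint stands for the part that bears it (a point fixed in the world has none). Each returns a list of dicts, best first, with "p" (0 to 1); they miss things now and then, are a little off and sometimes report something else, mostly with a low value. They report only what shows in the picture. A call takes as long as a camera call. They do not tell look-alikes from the thing itself.
- spotter.search_frame(picture, query): "xyz" ([x, y, z] in mm, in the coordinates of the camera as it stood for that picture, good to about 4 mm: the middle of the surface that is visible of it).
- spotter.masks_of(picture, query): "mask" (480x640 bool, what is visible of it).
The state is a dict: "time": time; "joint_pos": joint angles; "qd": joint speeds; "joint_efforts": joint torques, N m; "tool_pos": TCP position; "tcp_rot": TCP orientation; "ft_force": force on the tool from outside, world axes, zero at the start; "wrist_torque": the same for the moment, N m; "finger_gap": finger opening in mm.
Only numpy, scipy, OpenCV 4.12 (cv2) and the standard library are available. Lean on these libraries where they do the work, as an engineer would, in place of code of your own. Each camera call takes 0.05 s, during which the arm holds its last target.

## Working session

There is one attempt and no reset: what is moved stays moved. The work goes in short steps, Python scripts to look and compute and a tool call to move; the robot and the scene stay as the last step left them, time stands still between calls to the robot, and variables do not carry over. Pictures are saved under pics/ and viewed, and the job is handed in when it is done.

Besides the shell and the picture viewer there is one more tool, called after "Call:" as name([rows], argument=value, ...), one row to a line, values as JSON. apply_moves: Moves the arm, as the interface text tells. Its arguments: {"type":"object","properties":{"series":{"type":"array"},"grip_force":{"type":"number"}},"required":["series"]}

```bash
mkdir -p pics; ls
cat > h.py <<'E'
import numpy as np, cv2
from bench import sense, optics, hand_in, spotter, r
def cam2w(p,x):
    R,_=cv2.Rodrigues(np.array(p["rvec"],float)); return R.T@(np.array(x,float)-np.array(p["tvec"],float).ravel())
def ray(p,uv):
    K=np.array(p["intrinsics"]);R,_=cv2.Rodrigues(np.array(p["rvec"],float))
    d=R.T@np.linalg.solve(K,[uv[0],uv[1],1.0]); return -R.T@np.array(p["tvec"],float).ravel(), d/np.linalg.norm(d)
def atz(p,uv,z):
    c,d=ray(p,uv); return c+d*(z-c[2])/d[2]
E
python3 - <<'E'
from h import *
print(sense(), r.tip_extent)
for n in ["scene","top"]:
    p=optics.snapshot(n); cv2.imwrite(f"pics/{n}0.png",p["color"])
    print(n,cam2w(p,[0,0,0]).round())
    for q in ["wide_ferrule","narrow_ferrule","gauge","tray"]:
        for d in spotter.search_frame(p,q): print(n,q,round(d["p"],2),cam2w(p,d["xyz"]).round(1))
        for d in spotter.masks_of(p,q):
            m=d["mask"]; ys,xs=np.nonzero(m); print("   mask",round(d["p"],2),xs.mean().round(),ys.mean().round(),m.sum(),xs.min(),xs.max(),ys.min(),ys.max())
E
```

```text
pics
{'time': 0.0, 'joint_pos': array([-7.21008797e+01,  7.51325961e+00,  8.53297281e+01, -1.13978072e-05,
        8.72622869e+01, -4.89124380e+00]), 'qd': array([ 0.01710984,  0.03100995, -0.04061162, -0.04842162,  0.04750151,
       -0.00256527]), 'joint_efforts': array([-1.26231374e-03, -5.69409442e+01, -5.00546694e+01, -2.04462326e-04,
        1.52307161e-02, -4.10314044e-05]), 'tool_pos': array([ 232.27183628, -552.57579026,  209.75944376]), 'tcp_rot': array([-1.79895108e+02, -8.96486009e-03,  2.27903564e+01]), 'ft_force': array([-0.04635813,  0.287437  ,  0.52418167]), 'wrist_torque': array([ 0.05479883, -0.03247152,  0.02739583]), 'finger_gap': 85.68858222353028} 11.0
scene [ -35. -605.  500.]
scene wide_ferrule 0.58 [505.2 -63.3  38.3]
   mask 0.76 272.0 238.0 641 261 283 223 254
scene narrow_ferrule 0.77 [566.6  77.7  36.6]
scene narrow_ferrule 0.71 [480.8  63.   38.9]
   mask 0.66 220.0 224.0 526 209 230 210 238
   mask 0.57 243.0 208.0 447 234 253 196 221
scene gauge 0.67 [ 506.8 -420.9   12.8]
   mask 0.93 435.0 319.0 619 403 453 306 333
scene tray 0.84 [ 493.7 -230.3   11.1]
   mask 0.62 338.0 284.0 5111 281 392 249 322
top [ 320. -162. 1002.]
top wide_ferrule 0.69 [510.6 -57.2  45.5]
   mask 0.58 251.0 245.0 495 237 264 231 259
top narrow_ferrule 0.96 [489.9  67.7  49.4]
top narrow_ferrule 0.75 [571.6  81.1  48.4]
   mask 0.88 169.0 217.0 665 154 184 202 231
   mask 0.85 177.0 262.0 667 162 192 248 276
   mask 0.2 445.0 236.0 1528 423 467 215 257
top gauge 0.59 [ 518.2 -389.3   12.2]
   mask 0.6 445.0 236.0 1665 422 467 214 259
top tray 0.73 [ 498.2 -229.6    0. ]
   mask 0.69 353.0 253.0 7389 303 403 204 302
```

View pics/scene0.png

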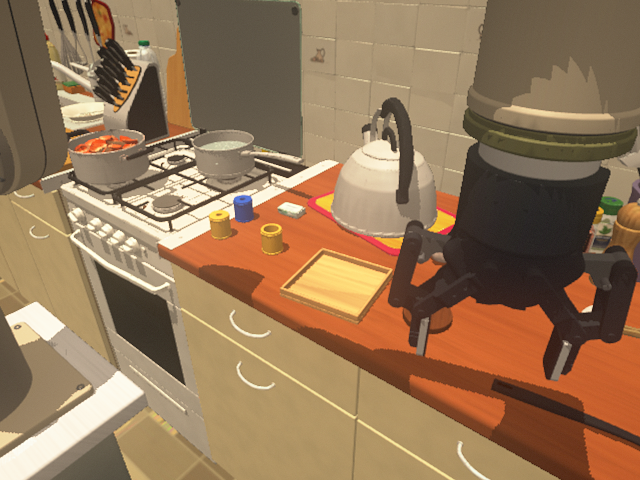

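View pics/top0.png

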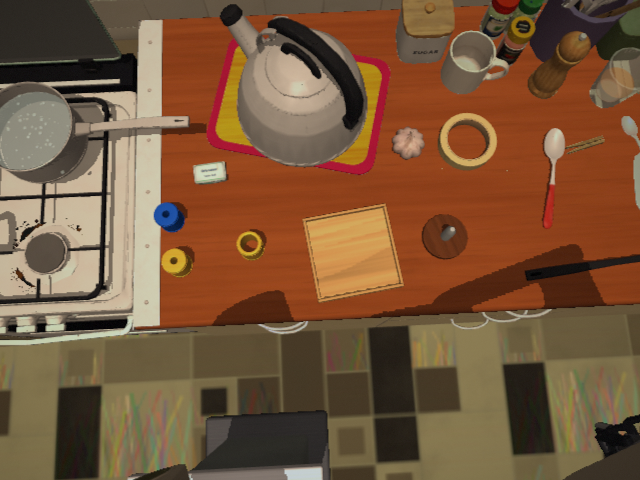

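The top view shows the wide ferrule with its open bore at (251,245). The narrow brass one is at (177,262) and the blue look-alike at (169,217). The tray is at (353,253) and the gauge at (445,236), with the pin tip near (449,234). I'll refine these positions next.

Run:
```python
from h import *
p=optics.snapshot("top"); w=optics.snapshot("wrist"); cv2.imwrite("pics/w0.png",w["color"])
print("wristcam",cam2w(w,[0,0,0]).round(), ray(w,(320,240))[1].round(3))
for n,q,z in [("gaugefoot","gauge",12),("tray","tray",9)]:
    m=spotter.masks_of(p,q)
    if m:
        c=max(cv2.findContours(m[0]["mask"].astype(np.uint8),0,2)[0],key=cv2.contourArea)
        (a,b),s,ang=cv2.minAreaRect(c); print(n,atz(p,(a,b),z).round(1),s,ang)
for z in (12,68): print("pin",z,atz(p,(449,234),z).round(1),"wide top",atz(p,(250.5,244),50).round(1))
for q in ["gauge","wide_ferrule"]:
  for d in spotter.search_frame(w,q): print(q,round(d["p"],2),cam2w(w,d["xyz"]).round(1))
im=p["color"]; cv2.imwrite("pics/topz.png",cv2.resize(np.hstack([im[200:300,140:290],im[200:300,290:490]]),None,fx=2.2,fy=2.2,interpolation=2))
```

```text
wristcam [ 305. -523.  373.] [-0.29  -0.116 -0.95 ]
tray [ 500.1 -232.1    9. ] (87.01477813720703, 89.29254150390625) 79.15969848632812
pin 12 [ 524.  -402.8   12. ] wide top [516.  -57.6  50. ]
pin 68 [ 512.5 -389.2   68. ] wide top [516.  -57.6  50. ]
```

View pics/w0.png

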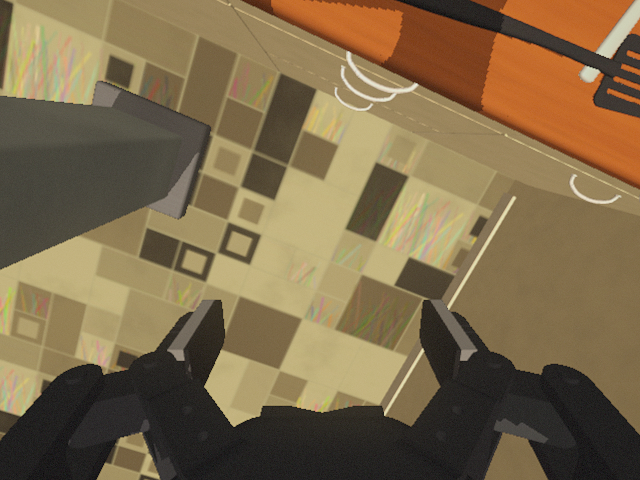

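View pics/topz.png

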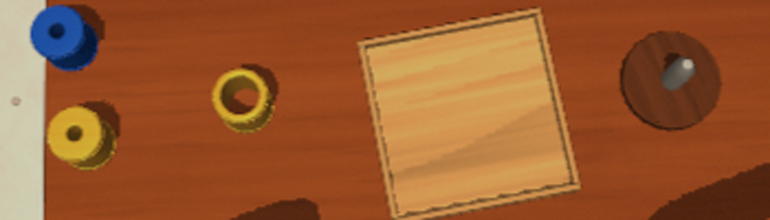

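Call:
apply_moves([
  [1, [0.05, 0.03, 0.0], 0],
  [1, [0.1, 0.06, 0], 0],
  [1, [0.15, 0.09, 0], 0],
  [1, [0.2, 0.12, 0], 0],
  [1, [0.25, 0.15, 0], 0],
])

```text
time: 1.82
tool_pos: [484.0, -402.0, 210.9]
tcp_rot: [180.0, -0.0, 22.8]
ft_force: [0.2, -0.4, 0.5]
finger_gap: 85.4
```

Call:
apply_moves([
  [1, [0.0, 0.0, 0.0], 0],
  [1, [0.0, 0, 0], 0],
])

```text
time: 2.08
tool_pos: [484.0, -401.9, 210.8]
tcp_rot: [180.0, 0.0, 22.8]
ft_force: [-0.7, -0.6, -0.1]
finger_gap: 85.6
```

```bash
cat > look.py <<'E'
import sys
from h import *
w=optics.snapshot("wrist"); cv2.imwrite(f"pics/{sys.argv[1]}.png",w["color"])
s=sense(); print(s["time"],s["tool_pos"].round(1),s["tcp_rot"].round(2),s["qd"].round(2))
for q in sys.argv[2:]:
  for d in spotter.search_frame(w,q): print(q,round(d["p"],2),cam2w(w,d["xyz"]).round(1))
  for d in spotter.masks_of(w,q):
    ys,xs=np.nonzero(d["mask"]); print("  mask",round(d["p"],2),xs.mean().round(),ys.mean().round(),xs.min(),xs.max(),ys.min(),ys.max())
import pickle; pickle.dump({k:w[k] for k in ("intrinsics","rvec","tvec")},open(f"{sys.argv[1]}.pkl","wb"))
E
python3 look.py w1 gauge
```

```text
2.125 [ 483.4 -402.5  210.9] [1.7998e+02 3.0000e-02 2.2770e+01] [-1.1  -0.32  0.36  0.01  0.02  0.09]
gauge 0.76 [ 525.8 -393.8   11.9]
  mask 0.89 329.0 169.0 293 366 131 206
```

View pics/w1.png

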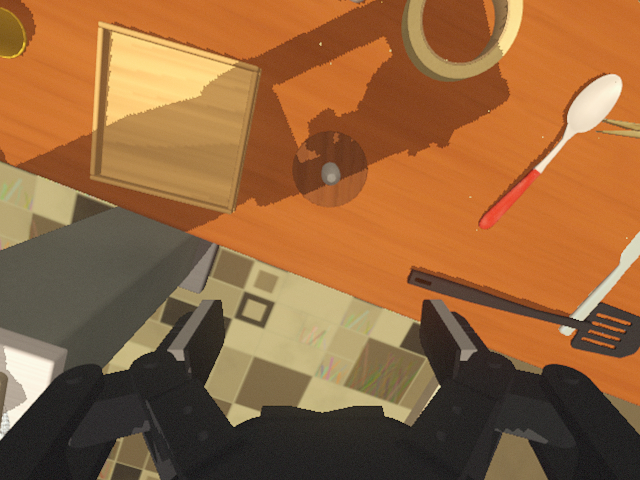

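The wrist view shows the gauge foot centred at (330,169) with the pin tip near (331,178). The tray corners are at about (100,24), (260,68), (234,212) and (92,178). I'll triangulate the pin tip, foot and tray with the top view.

```bash
cat >> h.py <<'E'
def tri(*pu):
    A=np.zeros((3,3));b=np.zeros(3)
    for p,uv in pu:
        c,d=ray(p,uv);P=np.eye(3)-np.outer(d,d);A+=P;b+=P@c
    x=np.linalg.solve(A,b); return x.round(1),[round(float(np.linalg.norm((np.eye(3)-np.outer(ray(p,u)[1],ray(p,u)[1]))@(x-ray(p,u)[0]))),1) for p,u in pu]
E
python3 - <<'E'
from h import *
import pickle
w=pickle.load(open("w1.pkl","rb")); p=optics.snapshot("top"); im=cv2.imread("pics/w1.png")
cv2.imwrite("pics/w1z.png",np.hstack([cv2.resize(im[120:220,280:380],None,fx=4,fy=4,interpolation=2),cv2.resize(cv2.imread("pics/top0.png")[205:265,415:475],(400,400),interpolation=2)]))
print("foot12 wrist",atz(w,(329.5,168.7),12),"top",atz(p,(445,236.5),12)); print("foot tri",tri((w,(329.5,168.7)),(p,(445,236.5))))
print("tip68",atz(w,(331,178),68),atz(p,(450.5,231.5),68))
print("tray w",[atz(w,u,18).round(0) for u in [(100,24),(260,68),(234,212),(92,178)]])
print("tray t",[atz(p,u,18).round(0) for u in [(386,205),(402,285),(320,300),(304,219)]])
E
```

```text
foot12 wrist [ 522.32549171 -394.78145538   12.        ] top [ 519.87022817 -395.31678398   12.        ]
foot tri (array([ 521.4, -395.9,    6.5]), [0.8, 0.8])
tip68 [ 520.55327436 -395.65579241   68.        ] [ 516.5780648  -392.09509948   68.        ]
tray w [array([ 561., -149.,   18.]), array([ 584., -296.,   18.]), array([ 441., -318.,   18.]), array([ 418., -170.,   18.])]
tray t [array([ 581., -295.,   18.]), array([ 438., -312.,   18.]), array([ 419., -170.,   18.]), array([ 563., -149.,   18.])]
```

View pics/w1z.png

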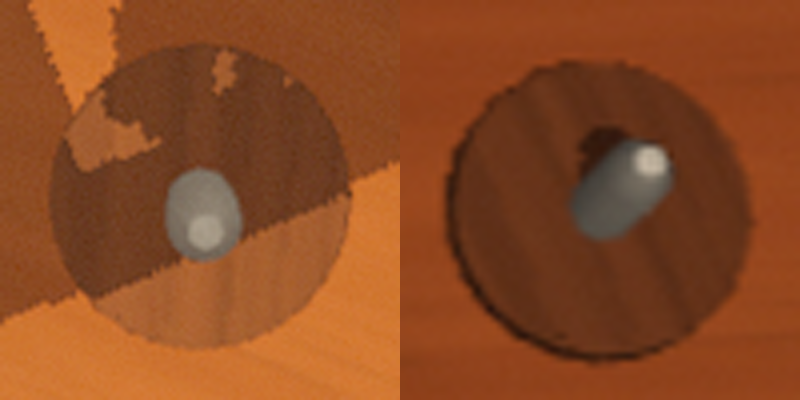

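The zoom puts the pin tip at wrist (331.2,177.8) and top (452.5,229.0), with the foot centre at top (445.8,236.5). Next I'll move to view the ferrule.

Run:
```python
from h import *
import pickle
w=pickle.load(open("w1.pkl","rb")); p=optics.snapshot("top")
print(tri((w,(331.2,177.8)),(p,(452.5,229))), atz(w,(331.2,177.8),68),atz(p,(452.5,229),68))
print(sense()["tool_pos"])
```

```text
(array([ 520.7, -395.8,   67.8]), [0.1, 0.1]) [ 520.78628864 -395.75022964   68.        ] [ 520.65641459 -395.85364129   68.        ]
[ 482.94793146 -402.99913425  211.04978376]
```

Call:
apply_moves([
  [1, [0.0, 0.062, 0.0], 0],
  [1, [0, 0.124, 0], 0],
  [1, [0, 0.186, 0], 0],
  [1, [0, 0.248, 0], 0],
  [1, [0, 0.31, 0], 0],
])

```text
time: 2.95
tool_pos: [482.5, -91.9, 211.4]
tcp_rot: [179.9, -0.0, 22.6]
ft_force: [-0.0, 0.3, 0.8]
finger_gap: 85.6
```

Call:
apply_moves([
  [1, [0.0, 0.02, 0.0], 0],
  [1, [0.0, 0.02, 0], 0],
  [1, [0.0, 0.02, 0], 0],
])

```text
time: 3.32
tool_pos: [482.5, -73.0, 211.5]
tcp_rot: [179.9, -0.1, 22.5]
ft_force: [-0.7, -0.4, 0.4]
finger_gap: 85.3
```

```bash
python3 look.py w2 wide_ferrule narrow_ferrule
```

```text
3.375 [482.5 -73.2 211.4] [ 1.7991e+02 -4.0000e-02  2.2490e+01] [-0.26  0.3  -0.02  0.06 -0.01  0.19]
wide_ferrule 0.84 [517.4 -54.5  48.9]
  mask 0.74 317.0 171.0 295 339 146 193
narrow_ferrule 0.87 [500.1  65.5  48.8]
narrow_ferrule 0.6 [578.3  76.4  48.8]
  mask 0.79 188.0 141.0 159 218 118 165
  mask 0.57 198.0 49.0 167 229 17 79
```

View pics/w2.png

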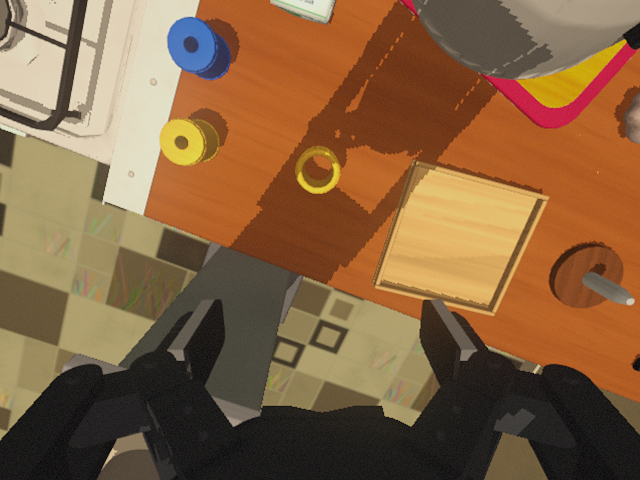

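The pin tip triangulates to (520.7,-395.8,67.8), which matches the 68 mm height. The wide ferrule's ring is at about (318,171) in the wrist view. I'll fit that ring and triangulate it.

Run:
```python
from h import *
import pickle
im=cv2.imread("pics/w2.png");t=cv2.imread("pics/top0.png")
cv2.imwrite("pics/w2z.png",np.hstack([cv2.resize(im[136:206,283:353],(400,400),interpolation=2),cv2.resize(t[220:270,226:276],(400,400),interpolation=2)]))
```

```text
(no output)
```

View pics/w2z.png

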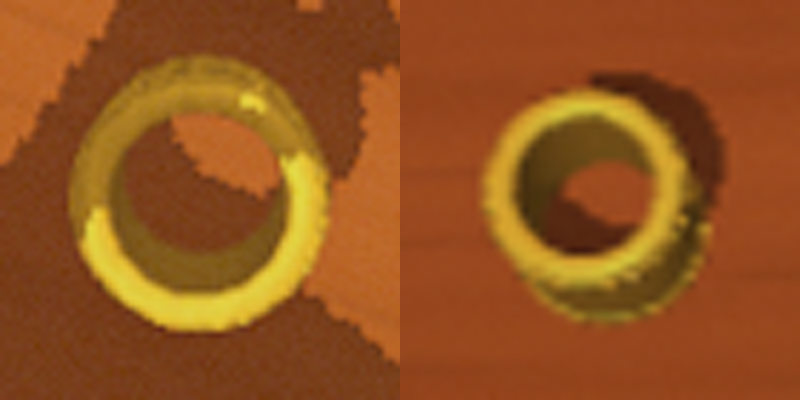

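Run:
```python
from h import *
import pickle
w=pickle.load(open("w2.pkl","rb"));p=optics.snapshot("top")
a,b=(318.5,172.2),(249.5,243.5)
print(tri((w,a),(p,b)),atz(w,a,50),atz(p,b,50),sense()["tool_pos"])
```

```text
(array([517.4, -55.6,  47.8]), [0.0, 0.0]) [517.63775599 -55.54794715  50.        ] [516.96524185 -55.90676594  50.        ] [482.43372489 -72.69623035 211.25759975]
```

The triangulated ferrule top is (517.4,-55.6,47.8), which agrees with a height of 50. I'll move above it and then descend.

Call:
apply_moves([
  [1, [0.035, 0.017, -0.03], 0],
  [1, [0.035, 0.017, -0.09], 0],
  [1, [0.035, 0.017, -0.13], 0],
  [1, [0.035, 0.017, -0.13], 0],
])

```text
time: 4.12
tool_pos: [514.1, -55.3, 77.4]
tcp_rot: [-179.8, 0.4, 22.5]
ft_force: [0.2, 0.0, -0.2]
finger_gap: 85.5
```

```bash
python3 look.py w3 wide_ferrule
```

```text
4.175 [516.3 -55.7  80.4] [-1.7996e+02  1.2000e-01  2.2480e+01] [ 0.02 -2.46 -3.24  0.03  0.43  0.05]
wide_ferrule 0.75 [517.  -55.7  47.7]
  mask 0.66 322.0 249.0 287 357 206 288
```

View pics/w3.png

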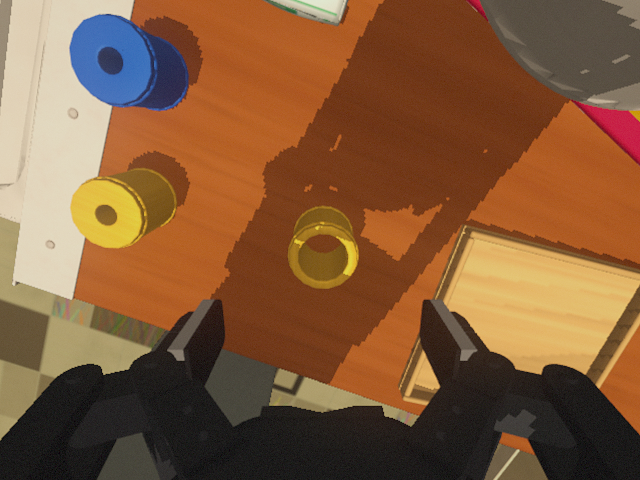

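The ferrule sits at (323,250), centred between the jaws, and the network agrees with (517,-55.7). The narrow ferrule at (107,213) is clear of the fingers. I'll descend and grip.

Call:
apply_moves([
  [1, [0.001, 0, -0.03], 0],
  [1, [0.001, 0, -0.057], 0],
  [1, [0.001, 0, -0.058], 0],
  [1, [0.001, 0, -0.058], 0],
])

```text
time: 4.78
tool_pos: [521.7, -56.6, 28.0]
tcp_rot: [179.7, -0.3, 22.5]
ft_force: [0.5, -0.3, 0.4]
finger_gap: 85.4
```

Call:
apply_moves([
  [0, [0, 0, 0], 0],
  [0, [0, 0, 0], 0],
  [0, [0, 0, 0], 0],
  [0, [0, 0, 0], 0],
  [0, [0, 0, 0], 0],
], grip_force=40)

```text
time: 5.4
tool_pos: [522.7, -55.7, 29.5]
tcp_rot: [179.8, -0.5, 22.5]
ft_force: [-1.9, 6.3, 11.3]
finger_gap: 0.2
```

Call:
apply_moves([
  [0, [0, 0, 0], 0],
  [0, [0, 0, 0], 0],
])

```text
time: 5.65
tool_pos: [522.8, -55.8, 29.6]
tcp_rot: [179.7, -0.5, 22.5]
ft_force: [0.8, -0.1, 2.4]
finger_gap: -0.2
```

The gap closed to 0, so the grasp failed. I'll look before doing anything else.

```bash
python3 look.py w4 wide_ferrule
python3 - <<'E'
from h import *
s=sense();print(s["joint_pos"].round(2))
for n in ("top","scene"):
    p=optics.snapshot(n)
    for d in spotter.search_frame(p,"wide_ferrule"): print(n,round(d["p"],2),cam2w(p,d["xyz"]).round(1))
    im=p["color"]
    c=im[150:300,130:330] if n=="top" else im[150:320,150:350]
    cv2.imwrite(f"pics/{n}4.png",cv2.resize(c,None,fx=3,fy=3))
E
```

```text
5.7 [522.9 -55.8  29.6] [179.75  -0.47  22.49] [-0.05 -0.06 -0.05  0.12  0.08  0.02]
wide_ferrule 0.78 [537.2 -68.5  37.7]
  mask 0.66 355.0 280.0 308 393 236 340
[-1.1730e+01  5.1600e+00  1.0759e+02  7.0000e-02  6.6720e+01  5.5770e+01]
top 0.71 [509.3 -85.6  37.7]
scene 0.65 [513.8 -77.2  37.9]
```

View pics/w4.png

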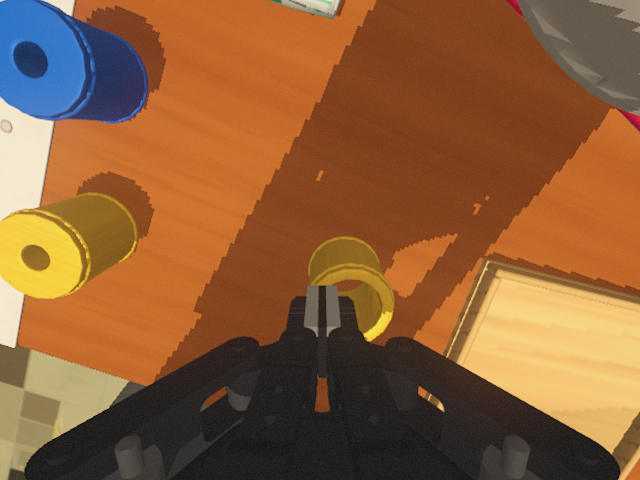

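View pics/scene4.png

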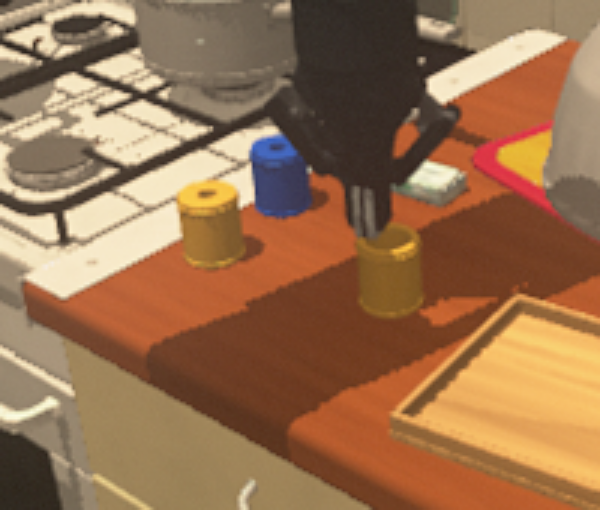

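The ferrule is still upright, displaced towards -y, at about (350,290) in the wrist view. The arm hadn't settled and was about 5 mm off when I closed. I'll lift straight up, open, settle and re-measure.

Call:
apply_moves([
  [0, [0, 0, 0.04], 0],
  [0, [0, 0, 0.09], 0],
  [1, [0, 0, 0.13], 0],
  [1, [0, 0, 0.13], 0],
  [1, [0, 0, 0.13], 0],
])

```text
time: 6.62
tool_pos: [522.3, -55.8, 158.6]
tcp_rot: [179.8, -0.4, 22.5]
ft_force: [-0.8, -0.2, -0.1]
finger_gap: 54.3
```

Call:
apply_moves([
  [1, [0, 0, 0], 0],
  [1, [0, 0, 0], 0],
  [1, [0, 0, 0], 0],
  [1, [0, 0, 0], 0],
])

```text
time: 7.12
tool_pos: [522.2, -55.8, 158.4]
tcp_rot: [179.8, -0.4, 22.5]
ft_force: [-0.1, -0.2, 0.0]
finger_gap: 85.1
```

```bash
python3 look.py w5 wide_ferrule
python3 - <<'E'
from h import *
p=optics.snapshot("top")
for d in spotter.search_frame(p,"wide_ferrule"): print(round(d["p"],2),cam2w(p,d["xyz"]).round(1))
im=cv2.imread("pics/w5.png"); t=p["color"]
cv2.imwrite("pics/w5z.png",np.hstack([cv2.resize(im[160:300,270:410],(400,400),interpolation=2),cv2.resize(t[220:280,235:295],(400,400),interpolation=2)]))
E
```

```text
7.175 [522.3 -55.8 158.5] [179.79  -0.4   22.48] [-0.01 -0.14 -0.03  0.02 -0.01  0.04]
wide_ferrule 0.71 [525.4 -70.6  45. ]
  mask 0.71 336.0 226.0 311 362 195 254
0.75 [520.5 -70.8  44.6]
```

View pics/w5z.png

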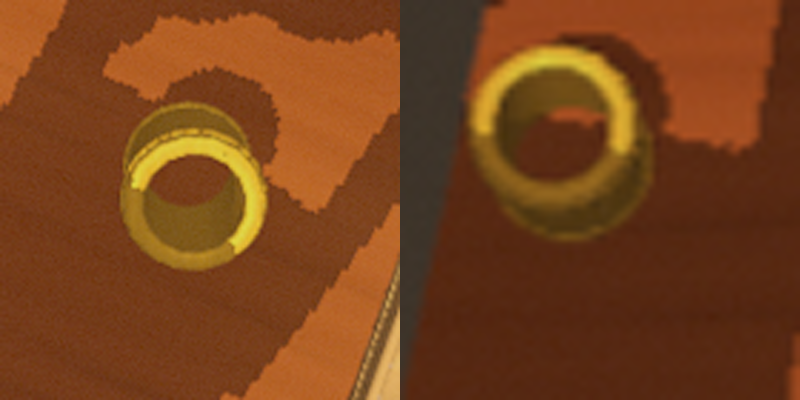

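View pics/w5.png

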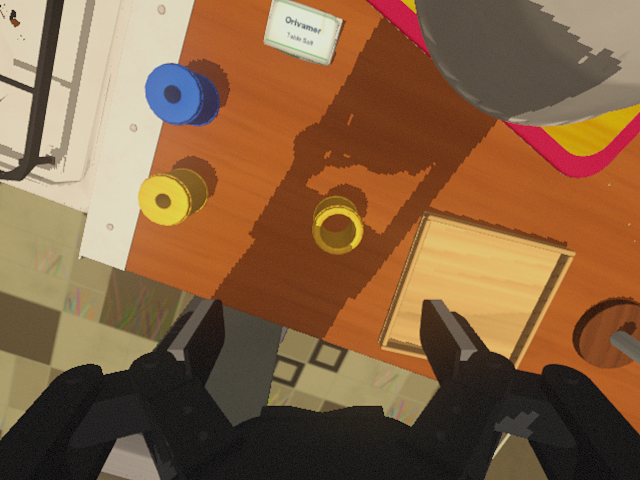

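Run:
```python
from h import *
import pickle
w=pickle.load(open("w5.pkl","rb"));w4=pickle.load(open("w4.pkl","rb"));p=optics.snapshot("top");s=optics.snapshot("scene")
print(tri((w,(338.3,230)),(p,(258,239.2))))
def pr(c,x): return cv2.projectPoints(np.array([x],float),np.array(c["rvec"]),np.array(c["tvec"]),np.array(c["intrinsics"]),None)[0].ravel().round(1)
for z in (0,10,18,30,40,50,60): print(z,"scene",pr(s,(522.8,-55.8,z)),"w4",pr(w4,(522.8,-55.8,z)))
print("observed scene tip ~(273,229); w4 tip ~(322,286)")
print("tri tip",tri((s,(274,229)),(w4,(322,287))))
for x in ((523,-73,50),(523,-73,0)): print(pr(s,x),pr(w4,x))
```

```text
(array([524.9, -70.1,  44.7]), [0.3, 0.3])
0 scene [275.2 249.5] w4 [321.3 263.7]
10 scene [274.9 245.4] w4 [321.4 270.1]
18 scene [274.7 242. ] w4 [321.5 275.7]
30 scene [274.4 236.9] w4 [321.5 285. ]
40 scene [274.1 232.6] w4 [321.6 293.6]
50 scene [273.8 228.3] w4 [321.7 303.4]
60 scene [273.6 223.9] w4 [321.8 314.3]
observed scene tip ~(273,229); w4 tip ~(322,286)
tri tip (array([527.7, -52.9,  45. ]), [1.1, 1.1])
[280.4 230.9] [355.3 315.4]
[281.6 252.3] [347.3 273.4]
```

Run:
```python
from h import *
import pickle
w4=pickle.load(open("w4.pkl","rb"));s=optics.snapshot("scene")
def pr(c,x): return cv2.projectPoints(np.array([x],float),np.array(c["rvec"]),np.array(c["tvec"]),np.array(c["intrinsics"]),None)[0].ravel().round(1)
t=np.array([np.cos(.392),np.sin(.392),0])
for z in (18,30,40,50,60):
  for k in (-11,11): print(z,k,"scene",pr(s,np.array((522.8,-55.8,z))+k*t),"w4",pr(w4,np.array((522.8,-55.8,z))+k*t))
im=cv2.imread("pics/w4.png")
cv2.imwrite("pics/w4z.png",np.hstack([cv2.resize(im[220:360,250:390],(400,400),interpolation=2),cv2.resize(cv2.imread("pics/scene4.png")[200:350,300:450],(400,400),interpolation=2)]))
```

```text
18 -11 scene [272.8 244.8] w4 [321.4 293.5]
18 11 scene [276.6 239.3] w4 [321.5 257.3]
30 -11 scene [272.5 239.7] w4 [321.5 303.7]
30 11 scene [276.3 234.2] w4 [321.6 265.5]
40 -11 scene [272.2 235.4] w4 [321.6 313.3]
40 11 scene [276. 230.] w4 [321.6 273.2]
50 -11 scene [271.9 231. ] w4 [321.7 324. ]
50 11 scene [275.7 225.6] w4 [321.7 281.9]
60 -11 scene [271.6 226.6] w4 [321.8 336. ]
60 11 scene [275.5 221.3] w4 [321.8 291.7]
```

View pics/w4z.png

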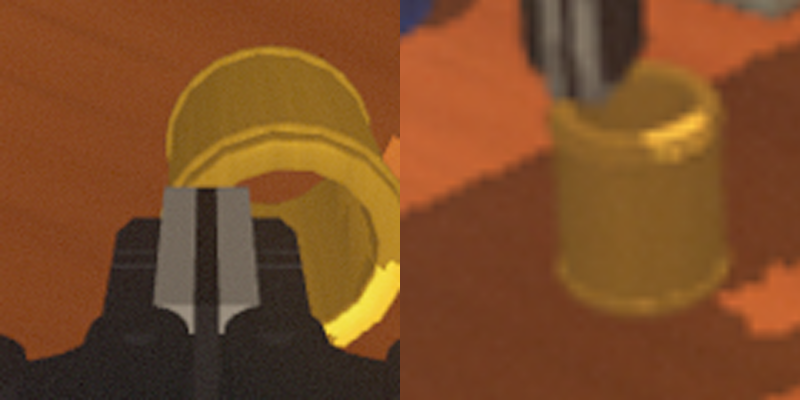

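The shut fingertips show at a height of about 52 mm, not the 18 mm that the reported TCP implies. I'll check this using the open pads, whose known 85 mm gap gives their depth in the wrist camera.

Run:
```python
from h import *
import pickle
for n in ("w5",):
    w=pickle.load(open(n+".pkl","rb")); im=cv2.imread(f"pics/{n}.png")
    K=np.array(w["intrinsics"]); print(K[0,0], cam2w(w,[0,0,0]).round(1))
    cv2.imwrite("pics/pads.png",cv2.resize(im[280:400,140:500],None,fx=2.2,fy=2.2,interpolation=2))
    for ul,ur,v in ((223.5,421.5,301),):
        Z=K[0,0]*85.3/(ur-ul); 
        for u in (ul,ur): print(cam2w(w,Z*np.linalg.solve(K,[u,v,1])).round(1))
    # TCP in cam coordinates
    R,_=cv2.Rodrigues(np.array(w["rvec"])); print("tcp in cam",R@np.array([522.3,-55.8,158.5])+np.array(w["tvec"]).ravel())
```

```text
339.1608186379842 [593.3 -25.8 321.4]
[512.7 -13.9 190. ]
[545.4 -92.7 190.3]
tcp in cam [-8.97718534e-02  2.49708619e+01  1.78489827e+02]
```

View pics/pads.png

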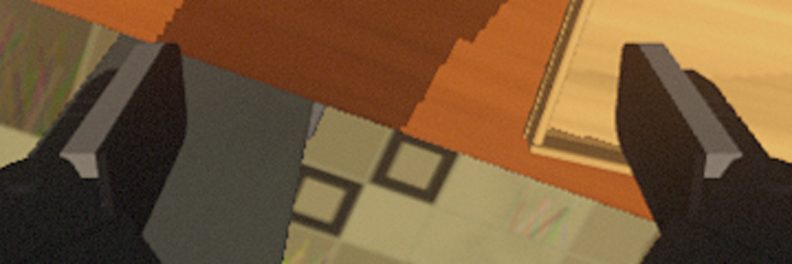

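Vision shows the fingertips about 31 mm above the reported TCP when open and about 23 mm above when shut. So the jaws passed over the rim. I'll work from the visual tip height, re-centre on (525,-70), descend in stages and look again.

Call:
apply_moves([
  [1, [0.0025, -0.0145, -0.04], 0],
  [1, [0.0025, -0.0145, -0.08], 0],
  [1, [0.0025, -0.0145, -0.12], 0],
  [1, [0.0025, -0.0145, -0.12], 0],
  [1, [0.0025, -0.0145, -0.12], 0],
])

```text
time: 8.15
tool_pos: [525.8, -70.5, 40.3]
tcp_rot: [179.7, -0.5, 22.5]
ft_force: [0.2, -0.1, 1.1]
finger_gap: 85.3
```

Call:
apply_moves([
  [1, [0, 0, 0], 0],
  [1, [0, 0, 0], 0],
  [1, [0, 0, 0], 0],
])

```text
time: 8.52
tool_pos: [526.4, -70.6, 41.2]
tcp_rot: [179.7, -0.6, 22.5]
ft_force: [0.5, 0.2, -0.2]
finger_gap: 85.1
```

```bash
python3 look.py w6 wide_ferrule
python3 - <<'E'
from h import *
p=optics.snapshot("scene"); cv2.imwrite("pics/s6.png",cv2.resize(p["color"][150:300,180:380],None,fx=4,fy=4))
E
```

```text
8.575 [526.1 -70.6  40.9] [179.7   -0.53  22.48] [ 0.03  0.31  0.3  -0.   -0.08 -0.02]
wide_ferrule 0.56 [525.7 -70.4  43.2]
  mask 0.63 318.0 279.0 276 360 228 328
```

View pics/w6.png

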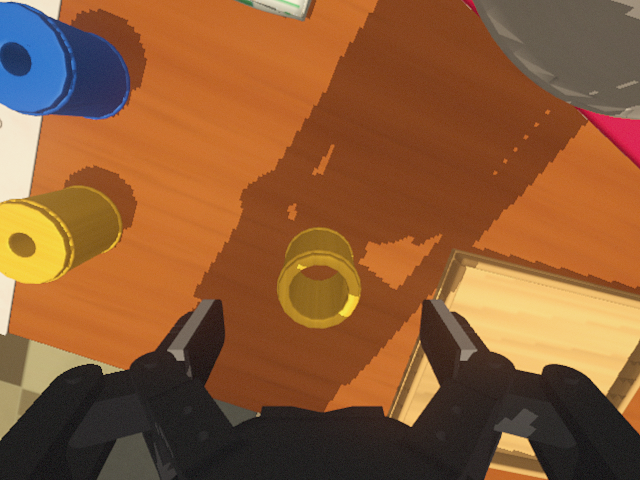

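View pics/s6.png

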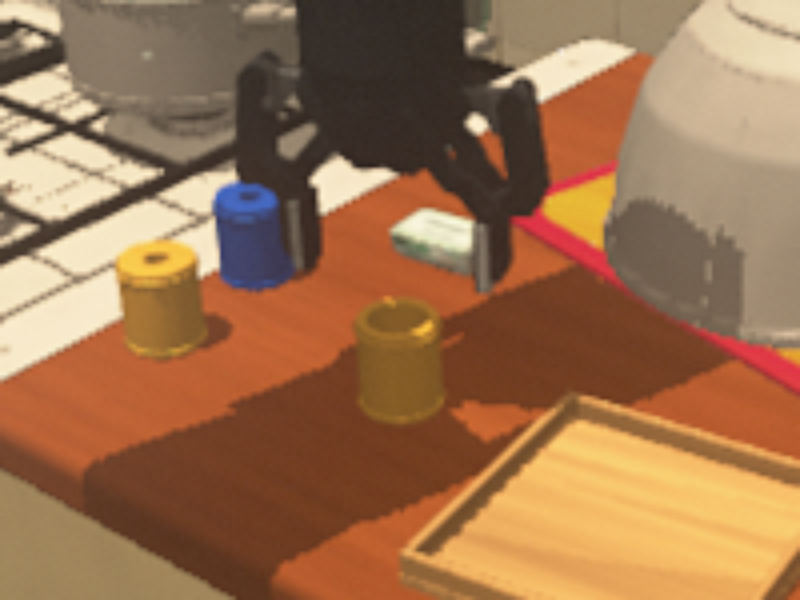

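The scene view confirms that the fingertips are well above the ferrule top with the reported TCP at 41 mm. The ferrule is centred between the jaws. I'll go lower, in two steps.

Call:
apply_moves([
  [1, [-0.001, 0, -0.02], 0],
  [1, [-0.001, 0, -0.04], 0],
  [1, [-0.001, 0, -0.04], 0],
  [1, [-0.001, 0, -0.04], 0],
])

```text
time: 9.22
tool_pos: [525.0, -70.6, 0.9]
tcp_rot: [179.7, -0.5, 22.5]
ft_force: [0.7, -0.6, 0.8]
finger_gap: 85.6
```

```bash
python3 look.py w7
python3 - <<'E'
from h import *
p=optics.snapshot("scene"); cv2.imwrite("pics/s7.png",np.hstack([cv2.resize(p["color"][180:280,220:330],None,fx=4,fy=4),cv2.resize(cv2.imread("pics/w7.png")[180:400,160:460],(400,400))]))
E
```

```text
9.275 [525.5 -70.6   1.3] [179.69  -0.55  22.48] [ 0.01 -0.3  -0.28  0.02 -0.05  0.01]
```

View pics/s7.png

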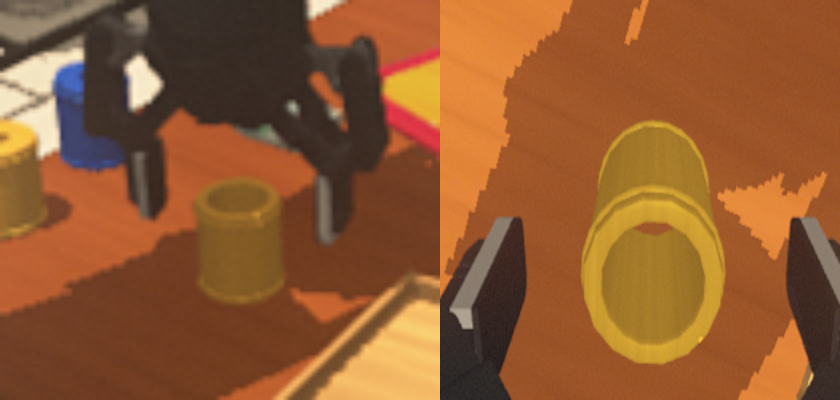

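The reported TCP is at 1 mm, yet the tips are clearly about 30 mm up and nothing is touching, so the offset is confirmed. I'll go 18 mm lower and close.

Call:
apply_moves([
  [1, [0, 0, -0.01], 0],
  [1, [0, 0, -0.018], 0],
  [1, [0, 0, -0.018], 0],
])

```text
time: 9.7
tool_pos: [524.5, -70.4, -17.8]
tcp_rot: [179.7, -0.5, 22.5]
ft_force: [0.2, 0.4, -0.5]
finger_gap: 85.2
```

Call:
apply_moves([
  [0, [0, 0, 0], 0],
  [0, [0, 0, 0], 0],
  [0, [0, 0, 0], 0],
  [0, [0, 0, 0], 0],
  [0, [0, 0, 0], 0],
], grip_force=40)

```text
time: 10.32
tool_pos: [524.9, -70.5, -17.4]
tcp_rot: [179.7, -0.5, 22.5]
ft_force: [0.1, -0.3, 3.3]
finger_gap: 41.4
```

```bash
python3 look.py w8
python3 - <<'E'
from h import *
p=optics.snapshot("scene"); cv2.imwrite("pics/s8.png",np.hstack([cv2.resize(p["color"][180:280,220:330],None,fx=4,fy=4),cv2.resize(cv2.imread("pics/w8.png")[180:400,160:460],(400,400))]))
E
```

```text
10.375 [525.  -70.5 -17.4] [179.72  -0.5   22.48] [-0.04 -0.04 -0.03 -0.01  0.04 -0.06]
```

View pics/s8.png

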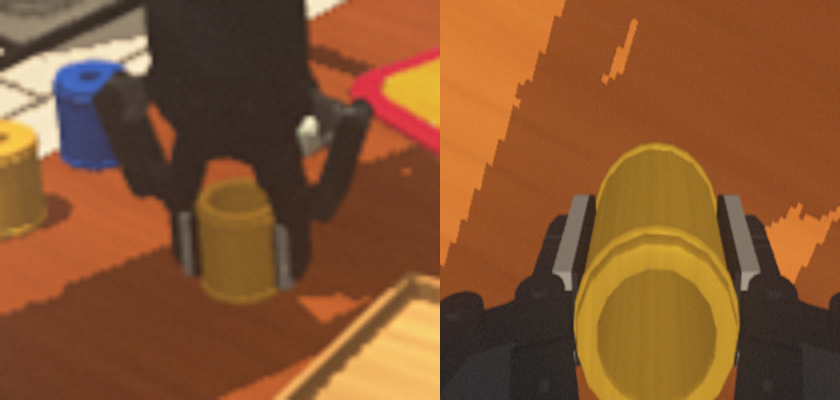

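The grip is good at a 41.4 mm gap. I'll lift it 100 mm and carry it towards the gauge.

Call:
apply_moves([
  [0, [0, 0, 0.03], 0],
  [0, [0, 0, 0.065], 0],
  [0, [0, 0, 0.1], 0],
  [0, [0, 0, 0.1], 0],
  [0, [0, 0, 0.1], 0],
])

```text
time: 11.05
tool_pos: [524.2, -70.3, 81.5]
tcp_rot: [179.8, -0.4, 22.5]
ft_force: [0.0, -0.1, -1.5]
finger_gap: 41.6
```

Call:
apply_moves([
  [0, [-0.001, -0.06, 0], 0],
  [0, [-0.002, -0.12, 0], 0],
  [0, [-0.003, -0.18, 0], 0],
  [0, [-0.004, -0.24, 0], 0],
  [0, [-0.004, -0.29, 0], 0],
])

```text
time: 11.68
tool_pos: [518.5, -361.7, 78.8]
tcp_rot: [180.0, -0.3, 22.4]
ft_force: [0.7, 0.8, -0.6]
finger_gap: 41.7
```

Call:
apply_moves([
  [0, [0, 0, 0], 0],
  [0, [0, 0, 0], 0],
  [0, [0, 0, 0], 0],
])

```text
time: 12.05
tool_pos: [518.2, -360.0, 77.7]
tcp_rot: [-179.9, -0.3, 22.5]
ft_force: [-0.7, -0.6, -0.5]
finger_gap: 41.8
```

```bash
python3 look.py w9 gauge
python3 - <<'E'
from h import *
p=optics.snapshot("top"); cv2.imwrite("pics/t9.png",cv2.resize(p["color"][160:310,330:530],None,fx=4,fy=4))
p=optics.snapshot("scene"); cv2.imwrite("pics/s9.png",cv2.resize(p["color"][200:350,350:550],None,fx=4,fy=4))
E
```

```text
12.1 [ 518.5 -360.1   78.2] [-179.98   -0.31   22.52] [ 0.03 -0.46 -0.41 -0.15  0.07 -0.12]
gauge 0.81 [ 530.9 -390.8   14.6]
  mask 0.89 374.0 246.0 314 422 203 298
```

View pics/w9.png

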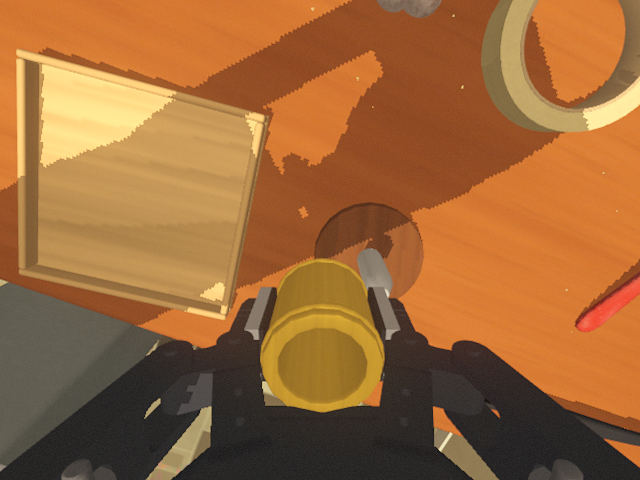

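View pics/s9.png

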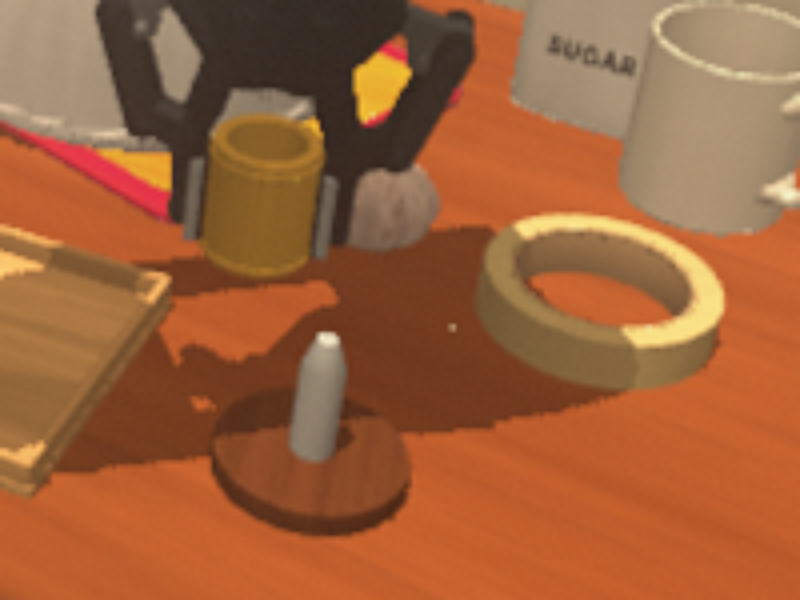

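View pics/t9.png

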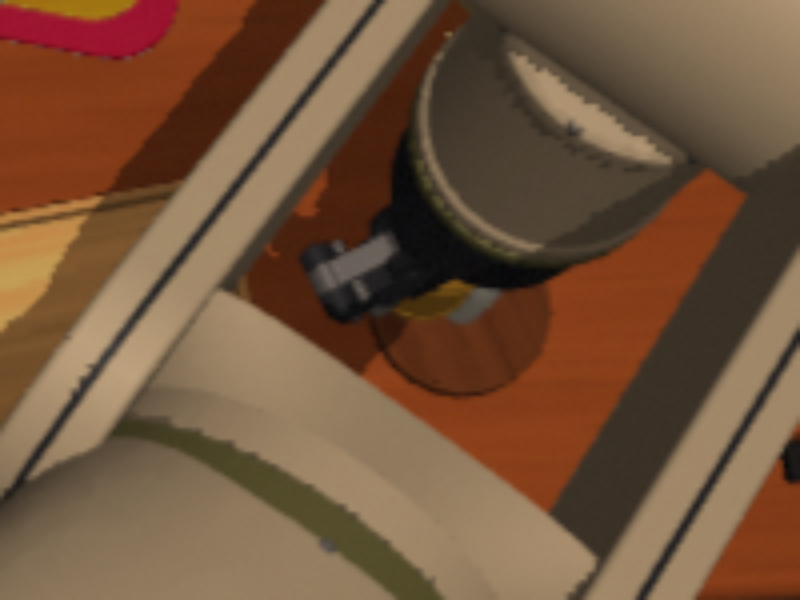

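Run:
```python
from h import *
import pickle
w=pickle.load(open("w9.pkl","rb"));s=optics.snapshot("scene");st=sense();print(st["tool_pos"])
z=st["tool_pos"][2]+17.4
print("rim wrist", atz(w,(322.5,357.5),z+50))
print("rim scene", atz(s,(350+265/4,200+143/4),z+50)); print(tri((w,(322.5,357.5)),(s,(350+265/4,200+143/4))))
def ring(c,x,y,zz,R): 
    a=np.linspace(0,2*np.pi,60); P=np.c_[x+R*np.cos(a),y+R*np.sin(a),0*a+zz]; return cv2.projectPoints(P,np.array(c["rvec"]),np.array(c["tvec"]),np.array(c["intrinsics"]),None)[0].reshape(-1,2)
im=cv2.imread("pics/w9.png"); x,y=st["tool_pos"][:2]
S=cv2.resize(s["color"][200:350,350:550],None,fx=4,fy=4)
for zz,R in ((z+50,15),(z+50,21),(z,21)):
    for p in ring(w,x,y,zz,R): cv2.circle(im,tuple(int(v) for v in p.round()),1,(255,0,255),-1)
    for p in ring(s,x,y,zz,R): cv2.circle(S,tuple(int(v) for v in ((p-[350,200])*4+1.5).round()),1,(255,0,255),-1)
for p in ring(s,520.7,-395.8,12,40): cv2.circle(S,tuple(int(v) for v in ((p-[350,200])*4+1.5).round()),1,(255,0,255),-1)
for p in ring(s,520.7,-395.8,68,4): cv2.circle(S,tuple(int(v) for v in ((p-[350,200])*4+1.5).round()),1,(255,0,255),-1)
cv2.imwrite("pics/ov9.png",cv2.resize(im[180:420,180:500],(800,600))); cv2.imwrite("pics/ovs9.png",S)
```

```text
[ 518.83044001 -361.21156043   79.09482388]
rim wrist [ 524.45627152 -357.84360373  146.49482388]
rim scene [ 517.39381402 -359.76680391  146.49482388]
(array([ 522.2, -358.2,  143.6]), [0.5, 0.5])
```

View pics/ov9.png

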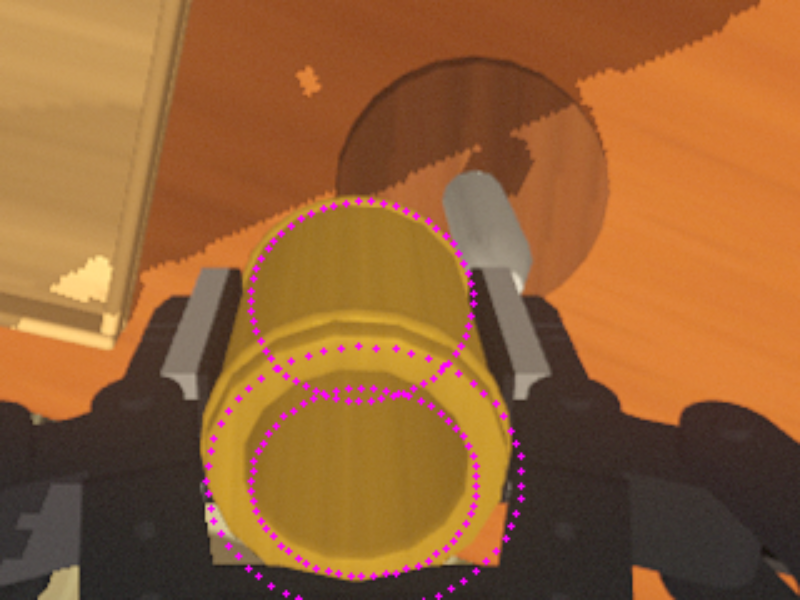

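View pics/ovs9.png

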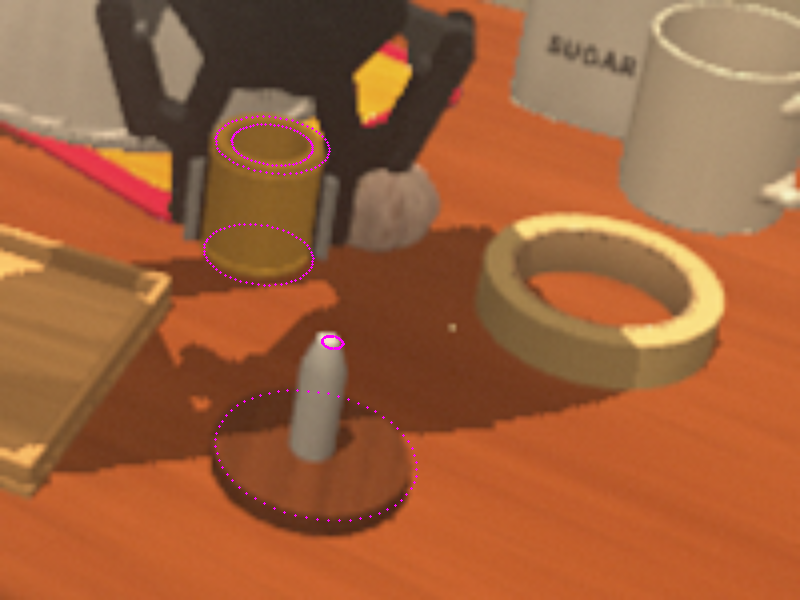

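Overlays agree with the TCP-based prediction to about 1 px in the scene view. The wrist view hints at a few mm of offset along the tool's x axis, so I'll split the difference. The radial clearance is 6 mm. I'll move over the pin and look before lowering.

Call:
apply_moves([
  [0, [0, -0.018, 0], 0],
  [0, [0, -0.036, 0], 0],
  [0, [0, -0.036, 0], 0],
  [0, [0, -0.036, 0], 0],
])

```text
time: 12.85
tool_pos: [518.6, -397.6, 78.8]
tcp_rot: [180.0, -0.3, 22.4]
ft_force: [-0.6, -0.4, -0.4]
finger_gap: 41.8
```

```bash
python3 look.py w10
python3 - <<'E'
from h import *
s=optics.snapshot("scene"); st=sense(); print(st["tool_pos"])
S=cv2.resize(s["color"][220:340,360:520],None,fx=5,fy=5)
cv2.imwrite("pics/s10.png",S)
E
```

```text
12.9 [ 518.6 -397.2   78.8] [179.97  -0.34  22.46] [ 0.48 -0.34  0.37 -0.02 -0.08 -0.06]
[ 518.71456341 -396.96838477   78.86639672]
```

View pics/s10.png

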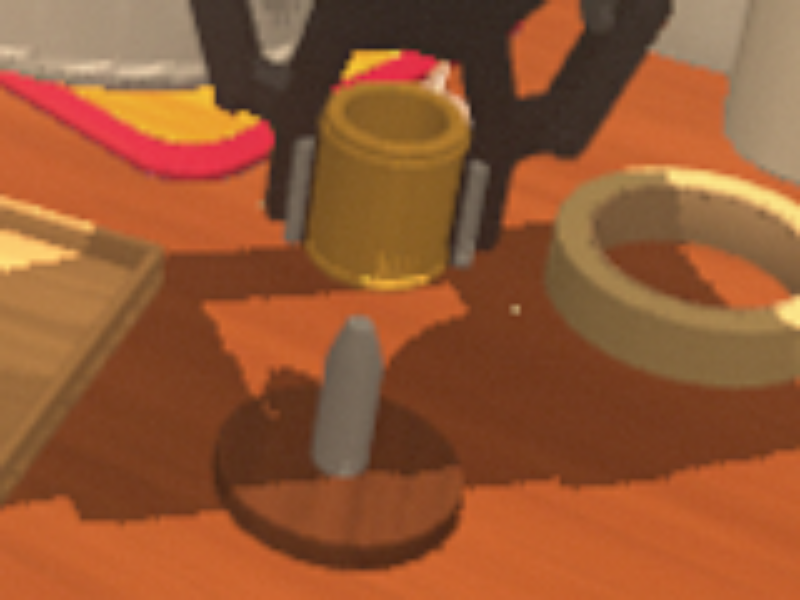

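View pics/w10.png

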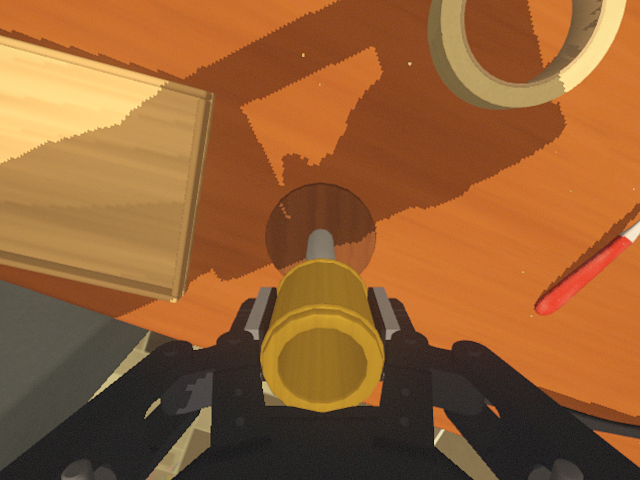

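The scene view shows the ferrule axis about 3 mm right of the pin, and the wrist view about 0.5 mm. I'll shift roughly 2 mm to the left, lower to just over the tip and look again.

Call:
apply_moves([
  [0, [-0.001, 0.002, -0.01], 0],
  [0, [-0.001, 0.002, -0.022], 0],
  [0, [-0.001, 0.002, -0.022], 0],
  [0, [-0.001, 0.002, -0.022], 0],
])

```text
time: 13.45
tool_pos: [517.6, -394.8, 56.6]
tcp_rot: [180.0, -0.3, 22.5]
ft_force: [0.1, -0.6, -1.9]
finger_gap: 41.4
```

```bash
python3 look.py w11
python3 - <<'E'
from h import *
s=optics.snapshot("scene"); st=sense(); print(st["tool_pos"])
S=cv2.resize(s["color"][220:340,360:520],None,fx=5,fy=5)
cv2.imwrite("pics/s11.png",S)
E
```

```text
13.5 [ 517.9 -395.    57. ] [179.95  -0.35  22.48] [ 0.02 -0.35 -0.39 -0.01  0.14 -0.02]
[ 518.00046566 -395.20183514   57.30491718]
```

View pics/s11.png

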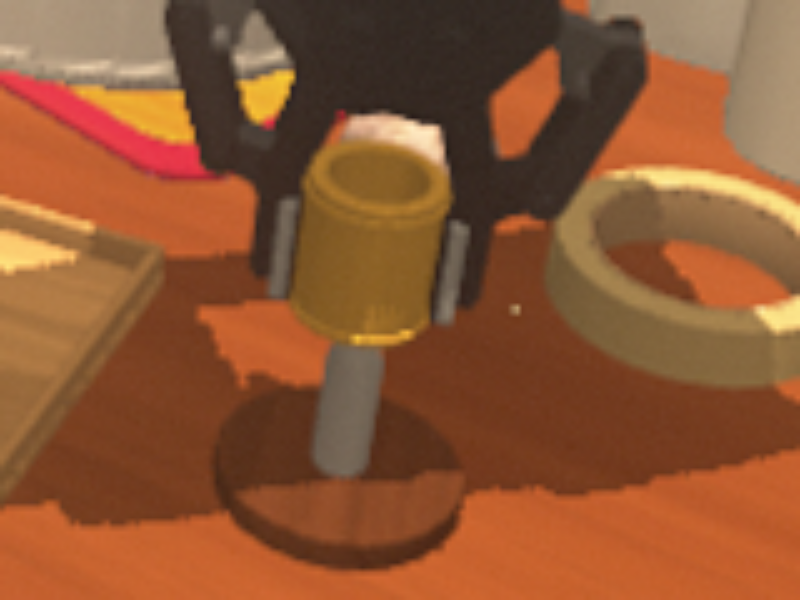

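View pics/w11.png

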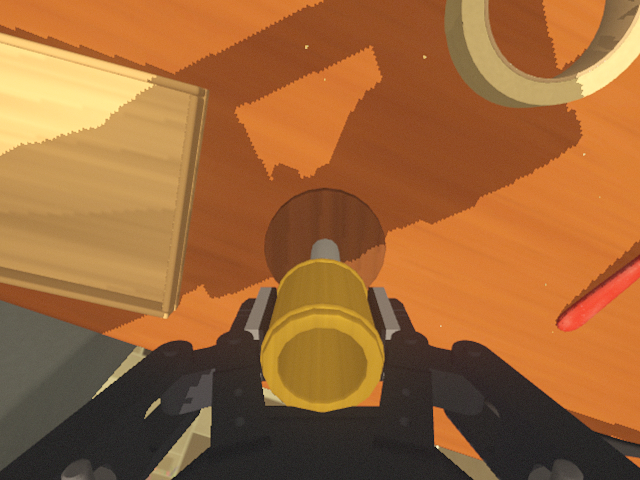

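In the scene view the ferrule bottom centre (362,304) is in line with the pin axis (360) and directly above it. The wrist view also has the pin centred (324 against 322). I'll lower in steps and watch the force.

Call:
apply_moves([
  [0, [0, 0, -0.008], 0],
  [0, [0, 0, -0.016], 0],
  [0, [0, 0, -0.022], 0],
  [0, [0, 0, -0.022], 0],
])

```text
time: 14.05
tool_pos: [517.4, -394.6, 34.1]
tcp_rot: [-180.0, -0.3, 22.5]
ft_force: [-0.5, 0.4, -1.4]
finger_gap: 41.5
```

Call:
apply_moves([
  [0, [0, 0, -0.01], 0],
  [0, [0, 0, -0.02], 0],
  [0, [0, 0, -0.03], 0],
  [0, [0, 0, -0.03], 0],
])

```text
time: 14.55
tool_pos: [516.4, -393.8, 2.4]
tcp_rot: [-179.8, -0.2, 22.5]
ft_force: [0.6, -0.4, -0.4]
finger_gap: 41.5
```

```bash
python3 look.py w12
python3 - <<'E'
from h import *
s=optics.snapshot("scene"); st=sense(); print(st["tool_pos"],st["ft_force"])
S=cv2.resize(s["color"][240:340,380:500],(480,400),interpolation=2)
cv2.imwrite("pics/s12.png",np.hstack([S,cv2.resize(cv2.imread("pics/w12.png")[240:440,240:400],(320,400))]))
E
```

```text
14.6 [ 517.  -394.2    3.3] [-179.91   -0.28   22.48] [-0.07 -0.72 -0.86  0.07  0.21  0.09]
[ 517.31367923 -394.58630024    3.93868096] [-0.32626827  0.60463336 -0.81131063]
```

View pics/s12.png

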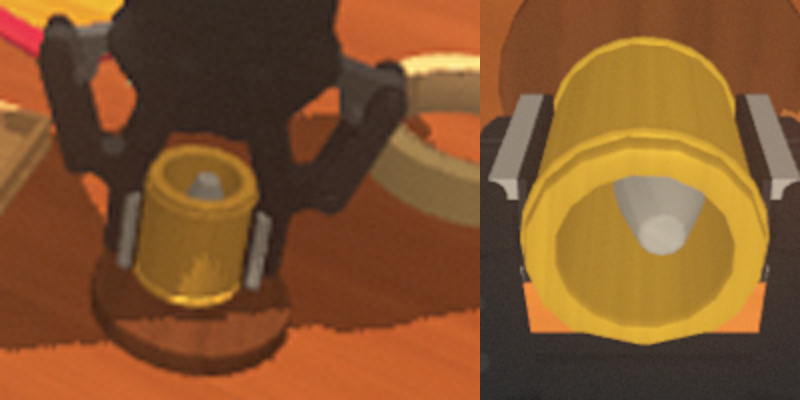

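The pin is inside the bore and nothing is touching. I'll go down the last ~9 mm gently.

Call:
apply_moves([
  [0, [0, 0, -0.003], 0],
  [0, [0, 0, -0.006], 0],
  [0, [0, 0, -0.008], 0],
  [0, [0, 0, -0.008], 0],
])

```text
time: 15.15
tool_pos: [517.2, -394.4, -4.3]
tcp_rot: [-179.9, -0.3, 22.5]
ft_force: [-0.2, -0.3, -1.2]
finger_gap: 41.5
```

Call:
apply_moves([
  [0, [0, 0, -0.001], 0],
  [0, [0, 0, -0.001], 0],
])

```text
time: 15.4
tool_pos: [517.3, -394.5, -5.2]
tcp_rot: [-180.0, -0.3, 22.5]
ft_force: [1.1, -0.7, -0.5]
finger_gap: 41.5
```

Call:
apply_moves([
  [0, [0, 0, -0.001], 0],
  [0, [0, 0, -0.002], 0],
  [0, [0, 0, -0.002], 0],
])

```text
time: 15.78
tool_pos: [517.5, -394.8, -5.4]
tcp_rot: [-180.0, -0.3, 22.5]
ft_force: [-5.8, 4.2, 12.1]
finger_gap: 41.7
```

```bash
python3 look.py w13
python3 - <<'E'
from h import *
s=optics.snapshot("scene"); st=sense(); print(st["tool_pos"],st["ft_force"])
S=cv2.resize(s["color"][240:340,380:500],(480,400),interpolation=2)
cv2.imwrite("pics/s13.png",np.hstack([S,cv2.resize(cv2.imread("pics/w13.png")[240:440,240:400],(320,400))]))
E
```

```text
15.825 [ 517.6 -394.8   -5.4] [-179.99   -0.31   22.48] [ 0.04  0.05  0.1   0.03 -0.13  0.01]
[ 517.59534438 -394.83512538   -5.35272885] [-5.75186026  4.39119631 11.22189326]
```

View pics/s13.png

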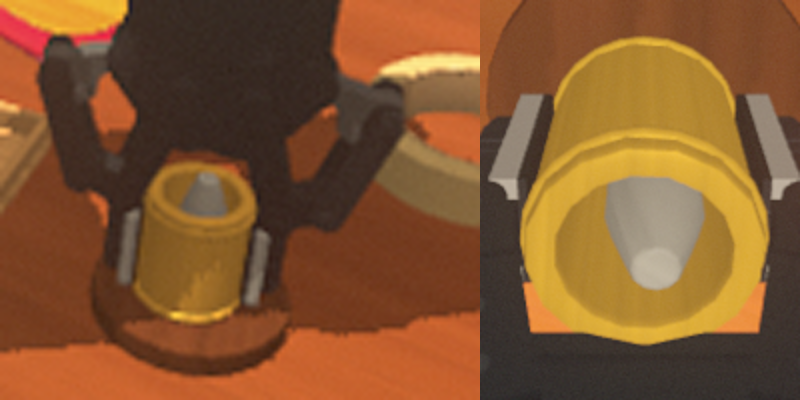

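The contact force is 12 N with TCP z = -5.35, so the ferrule is at 12 mm, seated on the foot, with the pin tip showing through the bore. Now I'll lift it off and move over the tray centre at about (501,-233).

Call:
apply_moves([
  [0, [0.001, -0.001, 0.02], 0],
  [0, [0.001, -0.001, 0.045], 0],
  [0, [0, 0, 0.08], 0],
  [0, [0, 0, 0.085], 0],
  [0, [0, 0, 0.085], 0],
])

```text
time: 16.5
tool_pos: [517.9, -395.1, 80.2]
tcp_rot: [179.9, -0.3, 22.5]
ft_force: [0.7, 0.0, -1.3]
finger_gap: 41.6
```

Call:
apply_moves([
  [0, [-0.005, 0.045, 0], 0],
  [0, [-0.01, 0.09, 0], 0],
  [0, [-0.015, 0.135, 0], 0],
  [0, [-0.018, 0.162, 0], 0],
  [0, [-0.018, 0.162, 0], 0],
])

```text
time: 17.12
tool_pos: [498.6, -230.6, 78.2]
tcp_rot: [-179.9, -0.2, 22.6]
ft_force: [-0.2, -0.1, -0.8]
finger_gap: 41.3
```

Call:
apply_moves([
  [0, [0, 0, -0.03], 0],
  [0, [0, 0, -0.06], 0],
  [0, [0, 0, -0.06], 0],
  [0, [0, 0, -0.06], 0],
])

```text
time: 17.62
tool_pos: [498.8, -231.3, 18.7]
tcp_rot: [-179.9, -0.2, 22.6]
ft_force: [0.3, -0.4, 0.0]
finger_gap: 41.6
```

```bash
python3 look.py w14
python3 - <<'E'
from h import *
s=optics.snapshot("scene"); st=sense(); print(st["tool_pos"],st["ft_force"])
S=cv2.resize(s["color"][220:340,260:420],(480,360),interpolation=2)
cv2.imwrite("pics/s14.png",np.hstack([S,cv2.resize(cv2.imread("pics/w14.png")[120:480,:],(320,360))]))
E
```

```text
17.675 [ 499.5 -231.6   19.4] [-179.97   -0.29   22.59] [ 0.13 -0.8  -0.25  0.01 -0.25  0.06]
[ 499.7508242  -231.62516257   19.72620134] [-0.20758565  0.58659331 -1.36480939]
```

View pics/s14.png

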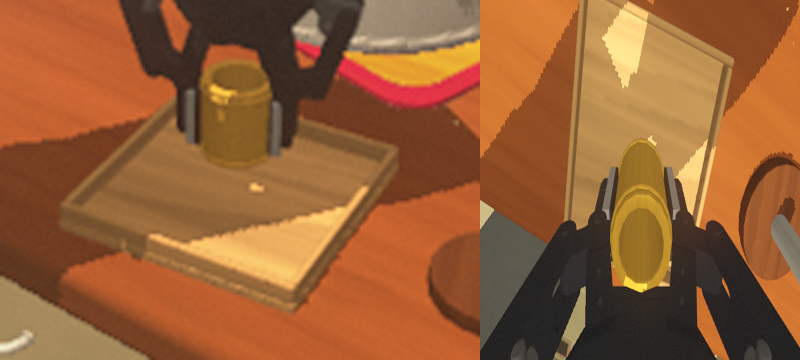

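The ferrule hangs over the middle of the tray, with its bottom about 37 mm up. It should touch the floor at TCP z of about -12.4. I'll lower it.

Call:
apply_moves([
  [0, [0, 0, -0.01], 0],
  [0, [0, 0, -0.02], 0],
  [0, [0, 0, -0.029], 0],
  [0, [0, 0, -0.03], 0],
  [0, [0, 0, -0.03], 0],
])

```text
time: 18.35
tool_pos: [499.6, -231.5, -10.5]
tcp_rot: [-180.0, -0.3, 22.6]
ft_force: [-0.3, 1.1, -1.9]
finger_gap: 41.7
```

Call:
apply_moves([
  [0, [0, 0, -0.001], 0],
  [0, [0, 0, -0.002], 0],
  [0, [0, 0, -0.002], 0],
])

```text
time: 18.73
tool_pos: [499.8, -231.6, -12.3]
tcp_rot: [-180.0, -0.3, 22.6]
ft_force: [0.9, 0.1, -1.0]
finger_gap: 41.4
```

Call:
apply_moves([
  [0, [0, 0, -0.001], 0],
  [0, [0, 0, -0.001], 0],
  [0, [0, 0, -0.001], 0],
])

```text
time: 19.1
tool_pos: [499.9, -231.7, -12.4]
tcp_rot: [180.0, -0.3, 22.6]
ft_force: [-3.9, 2.1, 8.3]
finger_gap: 42.0
```

Call:
apply_moves([
  [0.75, [0, 0, 0], 0],
  [0.75, [0, 0, 0], 0],
  [0.75, [0, 0, 0], 0],
  [0.75, [0, 0, 0], 0],
])

```text
time: 19.6
tool_pos: [499.8, -231.7, -12.5]
tcp_rot: [-180.0, -0.3, 22.6]
ft_force: [-0.3, 0.4, 0.3]
finger_gap: 64.2
```

```bash
python3 look.py w15
python3 - <<'E'
from h import *
s=optics.snapshot("scene"); st=sense(); print(st["tool_pos"],st["ft_force"],st["finger_gap"])
S=cv2.resize(s["color"][220:340,260:420],(480,360),interpolation=2)
cv2.imwrite("pics/s15.png",np.hstack([S,cv2.resize(cv2.imread("pics/w15.png")[120:480,:],(320,360))]))
E
```

```text
19.65 [ 499.9 -231.6  -12.5] [-179.99   -0.31   22.6 ] [ 0.04 -0.04 -0.04 -0.04  0.03 -0.14]
[ 499.86532724 -231.68131593  -12.44594585] [ 0.06190516 -0.52127747 -0.01768412] 63.904110583487686
```

View pics/s15.png

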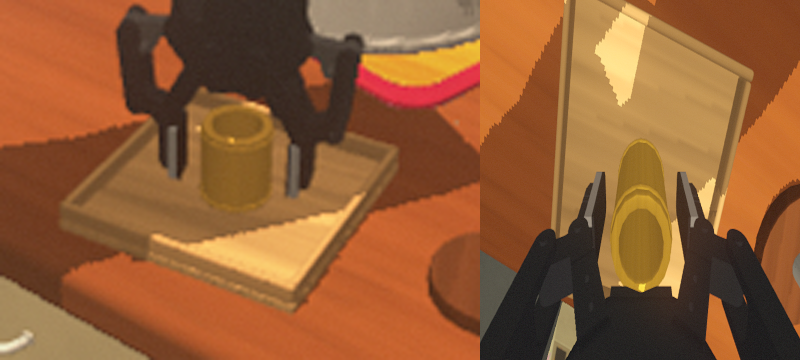

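The ferrule is released and stands upright. I'll retreat straight up.

Call:
apply_moves([
  [0.75, [0, 0, 0.02], 0],
  [0.75, [0, 0, 0.06], 0],
  [0.75, [0, 0, 0.11], 0],
  [0.75, [0, 0, 0.16], 0],
  [0.75, [0, 0, 0.2], 0],
])

```text
time: 20.32
tool_pos: [500.4, -232.0, 191.9]
tcp_rot: [179.8, -0.4, 22.6]
ft_force: [-0.3, -0.3, -1.5]
finger_gap: 64.0
```

Call:
apply_moves([
  [0.75, [-0.03, -0.05, 0], 0],
  [0.75, [-0.03, -0.1, 0], 0],
  [0.75, [-0.03, -0.1, 0], 0],
  [0.75, [-0.03, -0.1, 0], 0],
])

```text
time: 20.82
tool_pos: [470.5, -331.9, 192.8]
tcp_rot: [179.8, -0.5, 22.6]
ft_force: [0.6, 0.9, -0.4]
finger_gap: 64.4
```

```bash
python3 look.py w16
python3 - <<'E'
from h import *
s=optics.snapshot("scene"); t=optics.snapshot("top"); st=sense(); print(st["ft_force"],st["qd"].round(1))
for p in (s,t):
  for q in ("wide_ferrule","narrow_ferrule","tray"):
    for d in spotter.search_frame(p,q): print(q,round(d["p"],2),cam2w(p,d["xyz"]).round(1))
cv2.imwrite("pics/f.png",np.hstack([cv2.resize(s["color"][180:340,180:420],(400,267)),cv2.resize(t["color"][180:340,140:380],(400,267))]))
E
```

```text
20.875 [ 470.6 -331.3  192.6] [179.83  -0.47  22.62] [ 0.83 -0.14  0.52  0.02 -0.21 -0.09]
[0.61211228 0.0667734  0.16513205] [ 0.1  0.1  0.1 -0.  -0.2 -0.1]
wide_ferrule 0.61 [ 486.9 -233.8   43.9]
wide_ferrule 0.31 [ 513.  -398.8   14. ]
narrow_ferrule 0.93 [568.7  72.8  36.4]
narrow_ferrule 0.78 [481.2  60.9  37. ]
tray 0.67 [ 479.5 -244.3    8.8]
wide_ferrule 0.41 [ 506.9 -220.5   55.2]
narrow_ferrule 0.96 [489.9  67.1  50.3]
narrow_ferrule 0.92 [571.   78.2  46.5]
tray 0.88 [ 504.7 -227.2    3.9]
```

View pics/f.png

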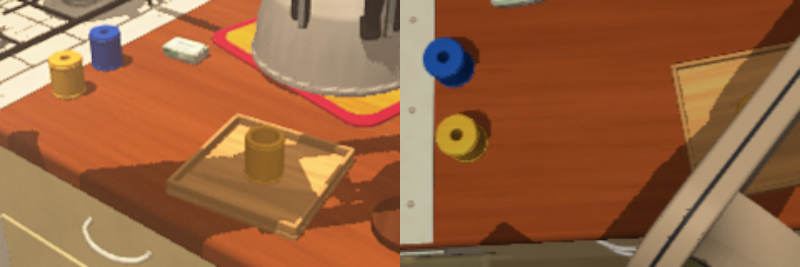

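The wide ferrule stands upright in the middle of the tray, and the narrow and blue ones haven't moved. The arm is clear, so I'll hand in.

```bash
python3 -c "
from h import *
print(hand_in())"
```

```text
the job is handed in; nothing more can be done
None
```

The wide ferrule went down over the pin until it rested on the gauge's foot. I then lifted it off and left it standing in the middle of the tray. I handed in at about 21 s; no verdict was reported.

**Last checks:**
- **Home on the pin:** contact showed as 12 N upward force at the expected height, with the lower end about 12 mm above the worktop. The pin tip was visible inside the bore.
- **In the tray:** the ferrule touched the floor at the expected 5 mm. After release it stood upright near (500, -232) mm, with the tray centre at about (501, -233) mm.
- **Narrow ferrule:** still upright, and measured within 1 mm of where it started.
- **Arm:** about 200 mm clear, with no force on the tool.

**What failed or disagreed:**
- **First grasp missed:** the jaws closed over the ferrule's rim and pushed it about 17 mm, still upright.
- **Tip height:** the images showed the fingertips about 23 to 31 mm above the reported TCP, where the text puts them 11 mm ahead of it. I worked from the images after that, and the contact heights on the gauge foot and tray floor were as expected.
- **Camera offset:** the wrist camera differed from the other estimates by about 3 to 6 mm along the tool's x axis. This was within the bore's clearance.

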